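# Put the bench light back on charge, switched off

### The job

Put the cordless bench light that was left lying on the bench back into the empty bay of the charging dock: lens up, tail down the slope, slid fully home against the foot stop so that it charges, and with its recessed slide switch pushed all the way to off (towards the tail). Do not drop it, let go of it there, and leave the spare light and everything else on the bench as they are.

Things in the scene. Friction and masses are not known exactly. Their poses are not given: they have to be found in the camera images.
- light: The bench light to put away, lying lens up: plain aluminium bar 180 mm long (x), 58 wide (y), 32 high (z), about 0.3 kg, centre of mass within 5 mm of its middle. Origin at the centre of its underside; +x to the head (white lens on top), -x to the tail, z out of the top face. Flat parallel sides, to grip across the 58 mm. An identical light stands in the dock.
- light_tail (a point): Lower edge of the light's tail end, at its middle (light frame x = -90 mm, y = 0, z = 0).
- light_head (a point): Lower edge of the light's head end, at its middle (light frame x = +90 mm, y = 0, z = 0).
- switch (a joint): The light's slide switch, in m: 0 = fully on (towards the head), 0.020 = fully off (towards the tail, end of travel). Not sprung: it stays where it is left. Moving it takes about 1.5 N. At the start it is on (0 to 0.005). It runs in a recessed slot in the light's top face: light frame x -78 to -4 mm, 36 mm wide (y -18 to 18), 8 mm deep (floor at z = 24).
- switch_top (a point): Centre of the top of the switch's ribbed black thumb piece, flush with the light's top face (light frame z = 32 mm, y = 0, x = -46 mm minus the joint value). It is 12 mm long (x), 22 wide (y), 7 high. With the switch on, over 36 mm of slot is free on its head side, where a fingertip can enter and push it towards the tail.
- dock: Dark metal charging dock, fixed on the bench, 220 mm wide (y), 180 deep (x), 170 high at the back, 100 in front. Origin at the middle of its footprint; x from low front to high back. The deck slopes 26 degrees from level down to a foot stop at the front (16 mm high square to the deck, 8 thick). Two bays side by side: y = -55 mm holds the spare light, y = +55 mm is empty.
- bay: Empty bay of the dock. Origin on the deck surface at the foot stop's face, mid bay; x up the slope, y across, z square out of the deck. Guide rails 8 mm high, 6 thick, 66 apart (y -33 to 33 mm), x 0 to 190. A light that is home has light_tail at this origin and its axes along these. Friction (0.48 to 0.72) just about holds a light left part way up the slope.
- spare: The spare light, the same as the first, home and switched off in the dock's other bay, loose; it stays there. Origin at the centre of its underside, x up the slope to its head.
- pliers_long: Bystander, leave alone. Long-nose pliers lying on the bench, about 155 mm long, 65 mm wide, 12 mm high. Origin near the pivot, at the bench.
- pliers_short: Bystander, leave alone. Short-nose pliers lying on the bench, about 140 mm long, 65 mm wide, 12 mm high. Origin near the pivot, at the bench.
- bangle_big: Bystander, leave alone. Brass bangle lying flat, 72 mm across, 6 mm high. Origin at its centre.
- bangle_small: Bystander, leave alone. Steel bangle lying flat, 62 mm across, 6 mm high. Origin at its centre.
- jar: Bystander, leave alone. Glass jar with steel cap, 56 mm across, 60 mm high, upright. Origin at its foot.
Things that resemble listed ones, but are neither listed nor needed, are in the scene too. What is shaped like the light but purple is not meant.

How it is judged (in metres and radians):
At the end, for the whole second after the job is handed in: Light lens up in the empty bay, flat on the deck (tail within 4 mm, head 6 mm), tail within 4 mm of the stop and 7 mm of the bay's middle line; switch within 3.5 mm of its off end (joint above 0.0165 m); light at rest and released; spare light within 8 mm of where it was (x of light_tail in the frame of bay between -0.004 and 0.004 m and y of light_tail in the frame of bay between -0.007 and 0.007 m and z of light_tail in the frame of bay between -0.004 and 0.004 m and x of light_head in the frame of bay above 0.17 m and z of light_head in the frame of bay below 0.006 m and z of switch_top in the frame of bay above 0.025 m and value of joint switch above 0.0165 m and linear speed of light below 0.01 m/s and distance of spare from where it was at the start of the episode below 0.008 m); the robot touches nothing.
It fails at once if the light is dropped, thrown, or let go so that it shoots down the deck (faster than 0.5 m/s while no finger touches it) (linear speed of light above 0.5 m/s and contact force between the fingers and light below 0.1 N).
It fails at once if the spare light in the other bay is shifted by more than 15 mm (distance of spare from where it was at the start of the episode above 0.015 m).
It fails at once if another loose thing on the bench is shifted by more than 30 mm (distance of any of pliers_long, pliers_short, bangle_big, bangle_small, jar from where it was at the start of the episode above 0.03 m).
It also fails if it takes over 48 s, if anything falls off the work surface, if the arm or the gripper's body presses on something with over 40 N, if the wrist force passes 120 N, or if a joint passes its speed limit or range.

### The arm

A 6-joint arm with a two-finger parallel gripper is mounted at the origin on the work surface. World frame = base frame: x ahead of the robot, y to its left, z up, the work surface at z = 0. Lengths are in m, angles in degrees, forces in N, time in s.
With the tool pointing down it reaches from about 0.325 to 0.9 m from the base axis. Payload 3.5 kg.
Tool frame: the origin (TCP) lies midway between the tips of the shut fingers; the grasp point (between the pads) lies 19 mm behind it; z points along the fingers, y is the direction in which the jaws open and shut (so a half turn about z gives the same grasp; the last joint's range is limited). The gripper opens to 85 mm and grips with 20 to 120 N. Pads are 22 mm wide; open, the fingers measure 114 mm over their backs; the gripper's body (76 mm by 85 mm) begins 54 mm behind the grasp point. The pads swing forward as they close: fully open they stand 13 mm farther back than shut.
Start: joints at [-82.013, 15.837, -1.513, 72.651, 0, 84.076], TCP at [0.15, -0.607, 0.231] pointing down, gripper open.
Joint ranges: [-178.77, 178.77], [-48.84, 107.48], [-61.69, 71.31], [-111.58, 123.2], [-90, 87.43], [-180, 180]. Speed limits (degrees/s): [147.25, 147.25, 180, 180, 180, 180].

### API

Orientations are given as a 3x3 rotation matrix whose columns are the frame's x, y, z axes.
In Python, from station import r, kinematics, optics, job gives the robot as it stands. Calls block until the motion is done:
- r.move_ptp(position, orientation): joint-space move of the TCP to a pose.
- r.movel(position, rotation=None, velocity=0.15): straight line of the TCP; rotation=None keeps the orientation; velocity is the mean speed in m/s.
- r.movej(angles): joint-space move.
- r.set_gripper(opening, strength=None): finger opening in m; strength is the grip in N (None keeps the last); returns when the fingers have stopped.
- r.dwell(seconds).
- kinematics.inverse_kinematics(position, orientation): joint angles nearest the present ones, or None.
- r.get_state(): the state.
- optics.snapshot(name): name is "scene" or "top" or "wrist"; returns the picture (420x560x3 uint8, blue, green, red); there is no depth.
- optics.calibration(name): a dict with "fx", "fy", "cx", "cy" (pixels), "camera_from_world" (4x4, takes a point from world to camera coordinates); the wrist camera has in their place "mount" (4x4, takes a point from camera to tool coordinates, whose origin is the TCP and whose axes are the flange's). Camera axes: x right, y down, z forward; pixel columns grow to the right and rows downward; lengths in m; the calibration is good to about 2 mm. A picture is of the moment at which its call begins: read the wrist's pose just before it. calibration takes no time and is no camera call.
A pose or a line that the arm cannot do raises r.Unreachable and nothing moves.
- job.sign_off(): hands the job in, once; it reports no verdict.
The state is a dict: "t": time; "q": joint angles; "dq": joint speeds; "joint_efforts": joint torques, N m; "eef_pos": TCP position; "tcp_rot": TCP orientation; "wrist_force": force on the tool from outside, world axes, zero at the start; "ft_torque": the same for the moment, N m; "finger_gap": finger opening in m.
Only numpy, scipy, OpenCV 4.12 (cv2) and the standard library are available. Lean on these libraries where they do the work, as an engineer would, in place of code of your own. Each camera call takes 0.05 s, during which the arm holds its last target. There are 200 camera calls.

## Working session

There is one attempt and no reset: what is moved stays moved. The work goes in short steps, each a Python script; the robot and the scene stay as the last script left them, time stands still between calls to the robot, and variables do not carry over. Pictures are saved under pics/ and viewed, about 8 in all and at most 12, crops included, and the job is handed in when it is done.

```bash
ls; mkdir -p pics; python3 - <<'E'
from station import r, kinematics, optics, job
import cv2,numpy as np,json
a=optics.snapshot("scene");b=optics.snapshot("top")
cv2.imwrite("pics/scene.png",a);cv2.imwrite("pics/top.png",b)
for n in("scene","top","wrist"):
    c=optics.calibration(n);print(n,{k:np.round(v,4).tolist() for k,v in c.items()})
print(r.get_state()["t"])
E
```

```text
pics
scene {'fx': 444.9264, 'fy': 444.9264, 'cx': 282.3769, 'cy': 204.0134, 'camera_from_world': [[0.8767, 0.481, 0.0109, -0.4894], [0.4084, -0.7321, -0.5452, -0.1979], [-0.2543, 0.4824, -0.8382, 1.624], [0.0, 0.0, 0.0, 1.0]]}
top {'fx': 540.6097, 'fy': 540.6097, 'cx': 270.0245, 'cy': 215.336, 'camera_from_world': [[0.0191, -0.9998, -0.0003, 0.0056], [-0.9979, -0.019, -0.0616, 0.5577], [0.0616, 0.0015, -0.9981, 1.4166], [0.0, 0.0, 0.0, 1.0]]}
wrist {'fx': 326.3402, 'fy': 326.3402, 'cx': 278.7995, 'cy': 210.9704, 'mount': [[0.001, -0.9555, -0.2949, 0.0759], [1.0, 0.001, 0.0001, -0.0], [0.0002, -0.2949, 0.9555, -0.1424], [0.0, 0.0, 0.0, 1.0]]}
0.1
```

View pics/scene.png

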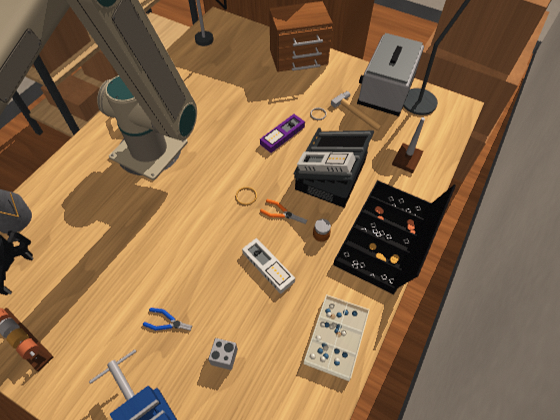

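View pics/top.png

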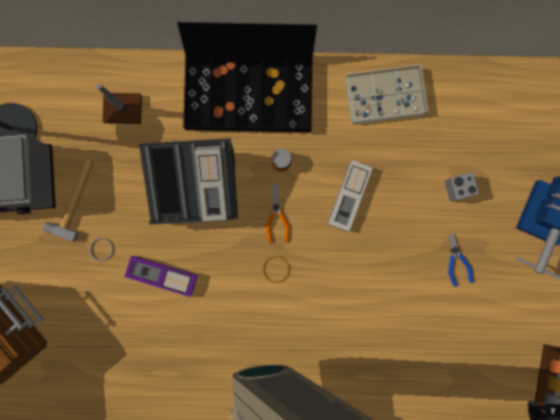

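Candidates in top view: silver bar at (351,195) = loose light, silver bar at (210,183) = spare in the dock, purple bar at (162,276) = decoy. I choose (351,195). Now a coarse measurement and a close crop.

```bash
cat > h.py <<'E'
from station import r, kinematics, optics, job
import cv2,numpy as np
def cam(name):
    c=optics.calibration(name)
    K=np.array([[c["fx"],0,c["cx"]],[0,c["fy"],c["cy"]],[0,0,1]])
    if name=="wrist":
        s=r.get_state(); T=np.eye(4);T[:3,:3]=np.array(s["tcp_rot"]);T[:3,3]=s["eef_pos"]
        return K,np.linalg.inv(T@np.array(c["mount"]))
    return K,np.array(c["camera_from_world"])
def ray(K,M,px):
    W=np.linalg.inv(M); px=np.atleast_2d(px).astype(float)
    d=(W[:3,:3]@np.linalg.inv(K)@np.c_[px,np.ones(len(px))].T).T
    return W[:3,3],d
def onplane(K,M,px,p0,n):
    o,d=ray(K,M,px); n=np.asarray(n,float)
    return o+d*(((np.asarray(p0)-o)@n)/(d@n))[:,None]
def proj(K,M,P):
    P=np.atleast_2d(P); c=(M[:3,:3]@P.T).T+M[:3,3]; q=(K@c.T).T
    return q[:,:2]/q[:,2:]
E
python3 - <<'E'
from h import *
b=cv2.imread("pics/top.png")
K,M=cam("top")
hsv=cv2.cvtColor(b,cv2.COLOR_BGR2HSV)
def rect(x0,y0,x1,y1):
    m=((hsv[...,1]<60)&(hsv[...,2]>120)).astype(np.uint8)
    k=np.zeros_like(m);k[y0:y1,x0:x1]=m[y0:y1,x0:x1]
    k=cv2.morphologyEx(k,cv2.MORPH_CLOSE,np.ones((9,9)))
    c=max(cv2.findContours(k,0,1)[0],key=cv2.contourArea)
    return cv2.boxPoints(cv2.minAreaRect(c))
L=rect(320,150,385,240);print(L)
P=onplane(K,M,L,[0,0,.032],[0,0,1]);print(P.round(4));print(np.linalg.norm(np.diff(P,axis=0),axis=1),P.mean(0))
S=rect(190,140,232,225);print(S)
A=cv2.resize(b[130:240,130:245],None,fx=4,fy=4,interpolation=2);B=cv2.resize(b[150:240,315:390],None,fx=4,fy=4,interpolation=2)
o=np.zeros((440,770,3),np.uint8);o[:,:460]=A;o[:360,465:765]=B;cv2.imwrite("pics/c1.png",o)
E
```

```text
[[327.34738 223.462  ]
 [351.01443 159.56091]
 [372.4451  167.4982 ]
 [348.77805 231.39929]]
[[ 0.5381 -0.1345  0.032 ]
 [ 0.7082 -0.1948  0.032 ]
 [ 0.6882 -0.2516  0.032 ]
 [ 0.5184 -0.1909  0.032 ]]
[0.18053432 0.06018646 0.18037003] [ 0.61322368 -0.19293647  0.032     ]
[[194.55891 149.32463]
 [218.44072 147.07164]
 [225.21559 218.88533]
 [201.33379 221.13832]]
```

View pics/c1.png

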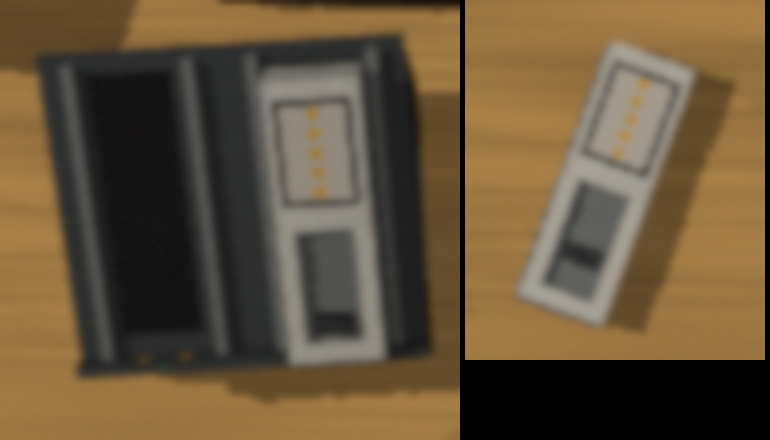

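The crop confirms it: the left shows the dock with its empty bay (crop x≈140) and the spare. The right shows the loose light with the lens at the upper end and the black switch at crop (580,255). Size 180×60 mm fits. Next, wrist views of dock and light.

```bash
cat >> h.py <<'E'
S26,C26=np.sin(np.radians(26)),np.cos(np.radians(26))
def rz(d):
    a=np.radians(d);return np.array([[np.cos(a),-np.sin(a),0],[np.sin(a),np.cos(a),0],[0,0,1]])
def bayR(yaw): return rz(yaw)@np.array([[C26,0,-S26],[0,1,0],[S26,0,C26]])
def tool(B,s): return B@np.diag([s,-s,-1.])   # s=+1: tool x along frame x
E
python3 - <<'E'
from h import *
K,M=cam("top")
p=onplane(K,M,[[188,182],[170,200]],[0,0,.13],[0,0,1]);print(p)
s=r.get_state();print(np.array(s["tcp_rot"]).round(2).tolist())
B=bayR(5); 
for sg in(1,-1):
    print(sg,kinematics.inverse_kinematics((p[0]+B[:,2]*.15).tolist(),tool(B,sg).tolist()),kinematics.inverse_kinematics((p[0]+B[:,2]*.01).tolist(),tool(B,sg).tolist()),
     kinematics.inverse_kinematics([.613,-.193,.2],tool(rz(-19.5),sg).tolist()))
E
```

```text
[[0.62858532 0.21878368 0.13      ]
 [0.58345335 0.26157214 0.13      ]]
[[0.97, 0.24, -0.0], [0.24, -0.97, 0.0], [0.0, -0.0, -1.0]]
1 [  17.13907766   -3.34588138  -23.85104945   44.0017696    -5.28920885
 -169.05821835] [  15.75794795    9.09722558  -27.14627902   28.15459747   -4.69356061
 -170.30905054] [-23.23644422  18.57236636  -1.6592845   69.76834915   0.
 176.26355578]
-1 [ 17.13907766  -3.34588138 -23.85104945  44.0017696   -5.28920885
  10.94178165] [ 15.75794795   9.09722558 -27.14627902  28.15459747  -4.69356061
   9.69094946] [-23.23644422  18.57236636  -1.6592845   69.76834915   0.
  -3.73644422]
```

```bash
python3 - <<'E'
from h import *
B=bayR(5);c=np.array([.63,.22,.13])
def snap(n):
    r.dwell(.2); K,M=cam("wrist");im=optics.snapshot("wrist");cv2.imwrite(f"pics/{n}.png",im);np.savez(n,K=K,M=M)
r.move_ptp((c+B[:,2]*.15).tolist(),tool(B,-1).tolist());snap("wd")
r.move_ptp([.613,-.193,.20],tool(rz(-19.5),-1).tolist());snap("wl")
print(r.get_state()["t"])
a=cv2.imread("pics/wd.png");b=cv2.imread("pics/wl.png")
cv2.imwrite("pics/wl_h.png",cv2.resize(b,None,fx=.7,fy=.7,interpolation=3))
E
```

```text
5.3333
```

View pics/wd.png

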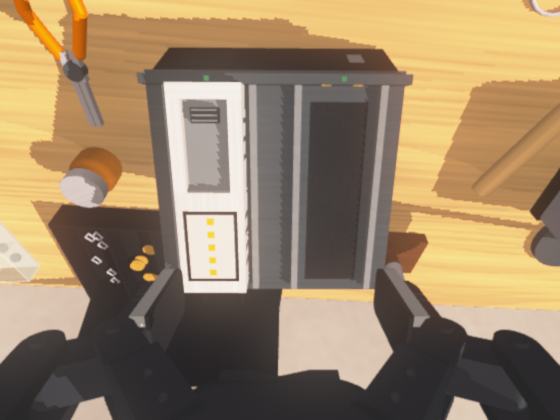

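View pics/wl_h.png

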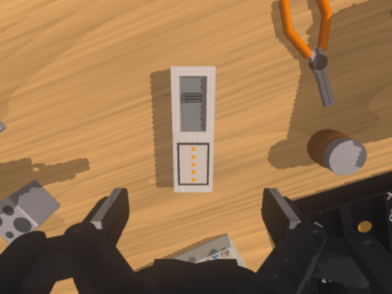

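Wrist view of the dock: spare at (167–247, 83–292), the foot stop along row ≈72–83, and the empty bay's rails at columns ≈298 and ≈383. Light view: the bar fills (171–215, 67–192) at 0.7 scale, tail up in the picture. Now the numbers.

```bash
python3 - <<'E'
from h import *
def quad(im,x0,y0,x1,y1,v,s=60):
    h=cv2.cvtColor(im,cv2.COLOR_BGR2HSV);m=((h[...,1]<s)&(h[...,2]>v)).astype(np.uint8)
    k=np.zeros_like(m);k[y0:y1,x0:x1]=m[y0:y1,x0:x1]
    k=cv2.morphologyEx(k,cv2.MORPH_OPEN,np.ones((3,3)))
    c=cv2.convexHull(max(cv2.findContours(k,0,1)[0],key=cv2.contourArea))
    for e in np.arange(2,15,.5):
        q=cv2.approxPolyDP(c,e,True)
        if len(q)==4:break
    return q[:,0].astype(float),cv2.boxPoints(cv2.minAreaRect(c))
b=cv2.imread("pics/wl.png");f=np.load("wl.npz")
q,bx=quad(b,225,80,325,290,140)
print(q.tolist(),bx.round(1).tolist())
for Q in(q,bx):
    P=onplane(f["K"],f["M"],Q,[0,0,.032],[0,0,1]);print(P.round(4)[:,:2].tolist(),np.linalg.norm(np.diff(P,axis=0),axis=1).round(4),P.mean(0).round(4))
a=cv2.imread("pics/wd.png");g=cv2.cvtColor(a,cv2.COLOR_BGR2GRAY)
q,bx=quad(a,160,78,252,300,170);print("spare",q.tolist())
for y in(110,180,250):print(y,g[y-2:y+3,160:412:2].mean(0).astype(int).tolist())
for x in(200,270,330):print(x,g[40:100,x-2:x+3].mean(1).astype(int).tolist())
E
```

```text
[[307.0, 96.0], [302.0, 273.0], [249.0, 273.0], [244.0, 96.0]] [[244.0, 95.0], [307.0, 95.0], [307.0, 273.0], [244.0, 273.0]]
[[0.5397, -0.1385], [0.7065, -0.1979], [0.6879, -0.2509], [0.521, -0.192]] [0.1771 0.0562 0.177 ] [ 0.6138 -0.1948  0.032 ]
[[0.5202, -0.1917], [0.5389, -0.1383], [0.7083, -0.1929], [0.6862, -0.2559]] [0.0566 0.178  0.0668] [ 0.6134 -0.1947  0.032 ]
spare [[240.0, 82.0], [246.0, 291.0], [184.0, 292.0], [163.0, 83.0]]
110 [92, 94, 125, 222, 240, 237, 237, 238, 239, 237, 227, 175, 130, 130, 128, 102, 115, 116, 115, 112, 113, 113, 113, 113, 113, 114, 113, 113, 103, 87, 122, 132, 132, 157, 239, 240, 237, 238, 240, 238, 236, 217, 197, 103, 105, 173, 175, 174, 151, 115, 114, 113, 113, 112, 112, 111, 111, 110, 110, 109, 108, 98, 86, 85, 85, 84, 84, 148, 169, 169, 166, 111, 103, 104, 103, 77, 65, 65, 64, 64, 64, 65, 64, 64, 63, 63, 63, 64, 64, 64, 64, 64, 64, 64, 63, 63, 65, 65, 66, 66, 67, 67, 65, 62, 78, 83, 84, 84, 87, 96, 159, 170, 170, 150, 111, 111, 112, 113, 113, 113, 115, 182, 204, 205, 205, 205]
180 [96, 96, 97, 98, 98, 123, 192, 238, 238, 238, 239, 240, 237,
[... 1235 characters left out ...]
76, 87, 92, 92, 92, 92, 93, 93, 93, 93, 93, 96, 130, 211, 236, 238, 238, 240, 241, 240, 239, 238, 238, 238, 239, 240, 240, 240, 239, 229, 197]
270 [143, 142, 142, 141, 140, 140, 137, 125, 96, 67, 62, 62, 62, 62, 62, 61, 61, 61, 61, 61, 61, 60, 60, 60, 60, 60, 60, 60, 61, 64, 77, 87, 90, 100, 108, 109, 109, 109, 109, 109, 109, 109, 109, 102, 93, 99, 108, 110, 110, 109, 109, 109, 109, 108, 108, 110, 110, 110, 110, 109]
330 [145, 144, 145, 144, 143, 141, 140, 136, 109, 73, 67, 66, 65, 65, 65, 64, 64, 63, 63, 62, 62, 61, 61, 61, 60, 60, 59, 59, 58, 60, 73, 83, 85, 93, 102, 105, 105, 105, 105, 104, 105, 104, 104, 105, 115, 122, 115, 106, 104, 104, 102, 101, 101, 101, 102, 103, 102, 102, 102, 102]
```

```bash
cat > fit.py <<'E'
from h import *
from scipy.optimize import least_squares
f=np.load("wd.npz");KW=(f["K"],f["M"]);KT=cam("top")
# (pixel, bay point a, bay point b) : pixel lies on line a-b
obs=[]
for y,cols in((-.036,[297.4,296.4,295.2]),(.036,[383.4,376.9,369.4]),(-.074,[253.4,254.3,254.8])):
    for row,c in zip((110,180,250),cols): obs.append(((c,row),(0,y,.008),(.19,y,.008)))
for y,cols in((-.139,[164.8,171,178.7]),(-.081,[242,243.3,245])):
    for row,c in zip((110,180,250),cols): obs.append(((c,row),(0,y,.032),(.18,y,.032)))
obs+=[((205,81.7),(0,-.139,.032),(0,-.081,.032)),((215,291.7),(.18,-.139,.032),(.18,-.081,.032))]
obs+=[((c,69.7),(-.008,-.16,.016),(-.008,.05,.016)) for c in(200,270,330)]
top=[((146.75,146.25),.036),((155.75,218.75),.036),((176.75,144.5),-.036),((185,217.5),-.036)]
def res(p,cam,obs):
    B=bayR(p[3]);o=p[:3];out=[]
    for px,a,b in obs:
        A,Bb=proj(*cam,np.array([o+B@np.array(a),o+B@np.array(b)]))
        d=(Bb-A)/np.linalg.norm(Bb-A);v=np.array(px)-A;out.append(d[0]*v[1]-d[1]*v[0])
    return np.array(out)
tobs=[(p,(0,y,.008),(.19,y,.008)) for p,y in top]
p0=[.55,.27,.086,5]
S=least_squares(res,p0,args=(KW,obs),loss="soft_l1");print("wrist",S.x.round(4),res(S.x,KW,obs).round(1))
print("top resid",res(S.x,KT,tobs).round(2))
h=lambda p:np.r_[res(p,KW,obs),1*res(p,KT,tobs),(p[2]-.0857)/.001]
S2=least_squares(h,p0,loss="soft_l1");print("both",S2.x.round(4),h(S2.x).round(1))
S3=least_squares(lambda p:res([p[0],p[1],.0857,p[2]],KW,obs),[.55,.27,5],loss="soft_l1");print("zfixed",S3.x.round(4))
np.save("bay",S2.x)
E
python3 fit.py
```

```text
wrist [0.54   0.2641 0.0857 4.761 ] [ 0.4 -0.  -0.3  0.2  0.1  1.  -1.  -0.6  0.3  0.5  0.9 -0.2 -1.1 -0.3
  0.   2.7  0.2 -0.1 -0.4 -0.7]
top resid [ 0.97 -0.87  0.67 -0.38]
both [0.5401 0.2643 0.0857 4.6378] [ 0.5 -0.1 -0.4  0.3  0.1  0.8 -0.9 -0.6  0.1  0.6  0.9 -0.3 -0.9 -0.3
 -0.1  2.8  0.2 -0.  -0.5 -0.9  0.9 -0.8  0.6 -0.3 -0. ]
zfixed [0.54   0.2641 4.7605]
```

The fit is consistent: deck height 0.0857 m, found independently, matches the expected geometry, and the residuals are about 1 px. Grasp now.

```bash
python3 - <<'E'
from h import *
R=tool(rz(-19.6),-1).tolist(); c=[.6135,-.1945]
def st(n):
    s=r.get_state();print(n,round(s["t"],2),np.round(s["wrist_force"],1),np.round(s["ft_torque"],2),round(s["finger_gap"],4),np.round(s["eef_pos"],4))
st("0")
r.move_ptp(c+[.08],R)
r.movel(c+[.008],velocity=.08);st("down")
r.set_gripper(.05,50);r.dwell(.2);st("grip")
r.movel(c+[.03],velocity=.08);r.dwell(.2);st("lift")
r.movel(c+[.26],velocity=.25);st("up")
p=np.load("bay.npy");B=bayR(p[3])
r.move_ptp((p[:3]+B@[.102,0,.17]).tolist(),tool(B,-1).tolist());r.dwell(.2);st("pre")
K,M=cam("wrist");cv2.imwrite("pics/held.png",optics.snapshot("wrist"));np.savez("held",K=K,M=M)
E
```

```text
0 5.33 [ 0.   0.6 -1.5] [-0.01 -0.04  0.01] 0.0854 [ 0.6132 -0.1919  0.2004]
down 6.93 [-0.3 -0.2 -0.8] [-0.02 -0.02  0.01] 0.0855 [ 0.6141 -0.1947  0.0085]
grip 7.51 [ 0.3 -0.2  5.2] [-0.12  0.14 -0.02] 0.0571 [ 0.6143 -0.1949  0.009 ]
lift 8.13 [ 0.8  1.2 -1.3] [-0.    0.02 -0.03] 0.0568 [ 0.6129 -0.1943  0.0294]
up 9.2 [-0.5  0.  -2.8] [0.03 0.05 0.01] 0.0568 [ 0.6124 -0.1941  0.258 ]
pre 11.1 [ 0.  -0.  -2.2] [-0.12  0.65 -0.01] 0.0567 [0.5579 0.2649 0.2831]
```

View pics/held.png

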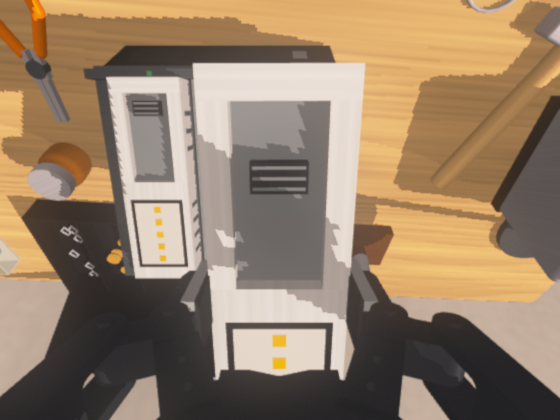

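Light held lens up, centred on column 279 (tail edge at row 66, slot rows 101–289). Next I compute the tail's position in the tool frame, then place.

```bash
python3 - <<'E'
from h import *
c=optics.calibration("wrist");K,_=cam("wrist");M=np.linalg.inv(np.array(c["mount"]))
P=onplane(K,M,[[195,66],[363,66],[279,66],[279,101],[279,289],[279,191]],[0,0,-.0232],[0,0,1])
print((P*1000).round(1).tolist())
# pitch check: depth at tail and slot head end from known widths (58mm edges, 36mm slot)
for a,b,row,w in((195,363,66,.058),(231,331,101,.036),(231,326,289,.036)):
    z=K[0,0]*w/(b-a);q=np.linalg.inv(M)@np.r_[np.linalg.inv(K)@[279,row,1]*z,1];print((q[:3]*1000).round(1))
E
```

```text
[[89.1, -27.9, -23.2], [89.2, 28.4, -23.2], [89.1, 0.2, -23.2], [78.0, 0.3, -23.2], [4.5, 0.3, -23.2], [46.0, 0.3, -23.2]]
[ 89.6   0.3 -19.8]
[ 78.1   0.3 -18.3]
[ 10.2   0.3 -32.8]
```

```bash
python3 - <<'E'
from h import *
p=np.load("bay.npy");B=bayR(p[3])
F=lambda:B.T@np.array(r.get_state()["wrist_force"])
def pos():return B.T@(np.array(r.get_state()["eef_pos"])-p[:3])
go=lambda x,z,v=.05:r.movel((p[:3]+B@[x,0,z]).tolist(),velocity=v)
go(.096,.03,.12);r.dwell(.2);f0=F();print("f0",f0.round(1),pos().round(4))
z=.03
while z>.003:
    z-=.003 if z>.014 else .001
    go(.096,z);r.dwell(.08);f=F()-f0;print("z",round(z,4),f.round(1),pos().round(4))
    if f[2]>3:break
x=.096
while x>.082:
    x-=.001;go(x,z);r.dwell(.08);f=F()-f0;print("x",round(x,4),f.round(1),pos().round(4))
    if f[0]>9:break
s=r.get_state();print(s["t"],s["finger_gap"],np.round(s["ft_torque"],2))
cv2.imwrite("pics/placed.png",optics.snapshot("wrist"))
E
```

```text
f0 [-2.2  0.5 -2.4] [0.0967 0.0002 0.0307]
z 0.027 [ 0.3 -0.2  0.1] [ 0.0959 -0.0001  0.0269]
z 0.024 [ 0.9 -0.2  0.1] [ 0.0959 -0.      0.0239]
z 0.021 [1.1 0.4 0.1] [ 0.0959 -0.      0.0209]
z 0.018 [ 0.3 -1.4  0.3] [ 0.0959 -0.      0.0179]
z 0.015 [ 0.5  0.2 -0.1] [ 0.0959 -0.      0.0149]
z 0.012 [ 1.7 -0.2  1.1] [ 0.0959 -0.      0.0119]
z 0.011 [ 0.5 -0.2  0.1] [0.096 0.    0.011]
z 0.01 [ 0.7 -0.7  0.5] [ 0.096 -0.     0.01 ]
z 0.009 [ 1.  -1.4  0.3] [0.096 0.    0.009]
z 0.008 [ 0.8 -0.3  0.8] [ 0.096  -0.      0.0079]
z 0.007 [-0.2 -1.   8.6] [0.0961 0.     0.0076]
x 0.095 [ 1.6 -1.   7.9] [0.0962 0.0001 0.0076]
x 0.094 [ 3.4 -0.9  7.2] [0.096  0.0001 0.0076]
x 0.093 [ 5.7 -1.7  7.3] [0.0952 0.0002 0.0076]
x 0.092 [ 5.3 -0.4  7. ] [0.0941 0.0003 0.0076]
x 0.091 [ 4.9 -1.5  7.4] [0.093  0.0004 0.0076]
x 0.09 [ 5.1 -1.1  8. ] [0.092  0.0004 0.0076]
x 0.089 [7.9 0.2 3.1] [0.092  0.0004 0.0077]
x 0.088 [10.3 -1.3  2.8] [0.0919 0.0003 0.0078]
19.0 0.05718288301198435 [-0.04 -1.13 -0.11]
```

View pics/placed.png

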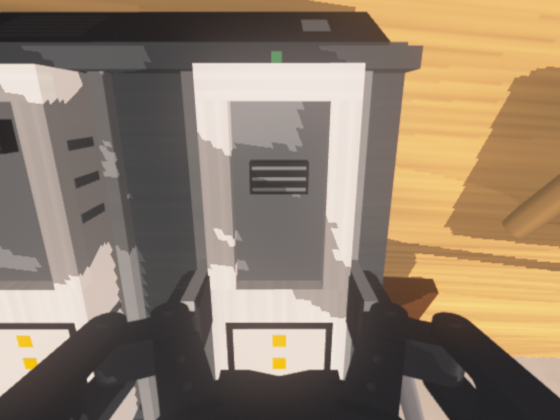

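The light sits between the rails with its tail against the stop and the stop LED showing at (277,57). Firm contact came at x = 0.092, which agrees with the spare's 2.8 px offset. I release, then push the switch.

```bash
python3 - <<'E'
from h import *
p=np.load("bay.npy");B=bayR(p[3])
F=lambda:B.T@np.array(r.get_state()["wrist_force"])
def pos():return B.T@(np.array(r.get_state()["eef_pos"])-p[:3])
go=lambda x,z,v=.05:r.movel((p[:3]+B@[x,0,z]).tolist(),velocity=v)
go(.0905,.0075);r.set_gripper(.085);r.dwell(.2);print("open",r.get_state()["finger_gap"],F().round(1),pos().round(4))
go(.0915,.08,.12)
r.set_gripper(0.0,20)
go(.0715,.045,.1);r.dwell(.2);f0=F();print(r.get_state()["finger_gap"],f0.round(1))
for z in(.038,.034,.031,.029,.0275):
    go(.0715,z);r.dwell(.08);f=F()-f0;print("z",z,f.round(1),pos().round(4))
    if f[2]>4:break
x=.0715
while x>.034 and f[2]<4:
    x-=.0015;go(x,z);r.dwell(.06);f=F()-f0;print("x",round(x,4),f.round(1),pos().round(4))
    if f[0]>9:break
print(r.get_state()["t"])
cv2.imwrite("pics/sw.png",optics.snapshot("wrist"))
E
```

```text
open 0.08550540511181202 [0.5 0.3 0.8] [ 0.0901 -0.      0.0074]
-0.00015830709281330793 [-0.8  0.7  0.1]
z 0.038 [ 0.6 -0.6  0.7] [ 0.0713 -0.0001  0.0378]
z 0.034 [ 0.9 -1.2 -0.5] [ 0.0714 -0.      0.0339]
z 0.031 [ 1.3 -0.3  0.2] [ 0.0714 -0.      0.0309]
z 0.029 [0.5 0.1 0.2] [ 0.0714 -0.      0.0289]
z 0.0275 [ 0.6  0.1 -0.8] [ 0.0715 -0.      0.0275]
x 0.07 [ 1.1 -0.2 -0.6] [0.0699 0.     0.0275]
x 0.0685 [ 1.3 -0.8 -0.4] [ 0.0684 -0.      0.0275]
x 0.067 [ 1.2 -1.  -0.6] [0.0669 0.     0.0275]
x 0.0655 [ 0.2 -1.1 -0.4] [ 0.0654 -0.      0.0275]
x 0.064 [-0.8 -0.6  0.3] [ 0.0639 -0.      0.0275]
x 0.0625 [ 0.9 -0.7 -0.2] [0.0624 0.     0.0275]
x 0.061 [ 0.  -0.7  0. ] [ 0.0609 -0.      0.0275]
x 0.0595 [ 0.7 -1.  -0. ] [ 0.0594 -0.      0.0275]
x 0.058 [1.3 0.  0.6] [ 0.0579 -0.      0.0275]
x 0.0565 [ 1.1 -0.2  0.9] [0.0569 0.0001 0.0276]
x 0.055 [ 2.4 -0.7  1. ] [0.0554 0.0001 0.0277]
x 0.0535 [ 1.  -0.8  1.4] [0.0535 0.0001 0.0276]
x 0.052 [1.6 0.5 1.6] [0.0519 0.0001 0.0275]
x 0.0505 [ 1.6 -0.7  1.8] [0.0503 0.0001 0.0275]
x 0.049 [ 2.2 -0.2  2. ] [0.0489 0.0001 0.0275]
x 0.0475 [0.5 0.  2.8] [0.0474 0.     0.0275]
x 0.046 [2.2 0.7 2.2] [0.0459 0.0001 0.0275]
x 0.0445 [ 2.  -0.3  2.6] [0.0443 0.     0.0275]
x 0.043 [ 1.9 -0.6  2. ] [0.0428 0.     0.0275]
x 0.0415 [2.1 0.8 2.2] [0.0416 0.     0.0275]
x 0.04 [ 5.5 -0.9  1. ] [0.0413 0.0001 0.0278]
x 0.0385 [ 6.7 -0.8  1.8] [0.0409 0.0001 0.0281]
x 0.037 [ 8.2 -0.5  1.4] [0.0405 0.0001 0.0284]
x 0.0355 [ 9.6 -0.9  1.7] [0.0402 0.0002 0.0287]
31.2833
```

```bash
python3 - <<'E'
from h import *
p=np.load("bay.npy");B=bayR(p[3])
go=lambda x,z,v=.05:r.movel((p[:3]+B@[x,0,z]).tolist(),velocity=v)
go(.047,.029);go(.047,.06,.1);go(.097,.16,.2);r.dwell(.3)
K,M=cam("wrist");np.savez("fin",K=K,M=M)
cv2.imwrite("pics/fin.png",optics.snapshot("wrist"))
print(r.get_state()["t"],np.round(r.get_state()["wrist_force"],1))
E
```

```text
33.2333 [ 0.1  0.7 -0.2]
```

View pics/fin.png

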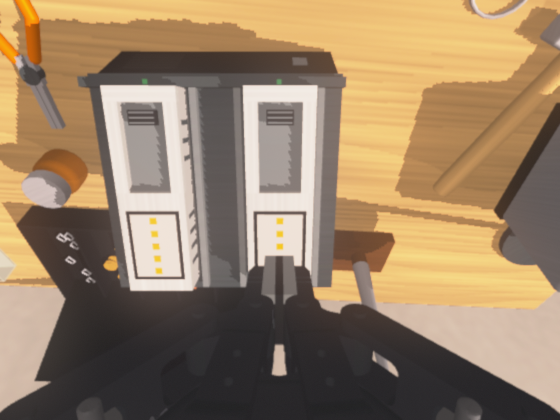

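Both lights look the same: tails at row ≈86, switches at row ≈117, slots starting at row ≈101, both LEDs green. One numeric check, then hand in.

```bash
python3 - <<'E'
from h import *
g=cv2.cvtColor(cv2.imread("pics/fin.png"),cv2.COLOR_BGR2GRAY)
f=np.load("fin.npz");p=np.load("bay.npy");B=bayR(p[3])
for c in(143,280):
    w=g[80:135,c-5:c+6].mean(1).astype(int);print(w.tolist())
n=B[:,2];P=onplane(f["K"],f["M"],[[143,86],[280,86],[143,117.5],[280,117.5],[244,100],[318,100],[110,100],[180,100]],p[:3]+n*.032,n)
print(((P-p[:3])@B*1000).round(1).tolist())
job.sign_off();print(r.get_state()["t"])
E
```

```text
[102, 101, 101, 98, 109, 193, 229, 231, 232, 233, 235, 235, 233, 232, 232, 232, 233, 234, 235, 235, 233, 220, 185, 152, 132, 120, 119, 119, 118, 106, 89, 111, 128, 107, 79, 77, 99, 132, 121, 82, 76, 90, 128, 125, 95, 128, 155, 158, 158, 158, 158, 158, 158, 158, 158]
[109, 109, 109, 109, 118, 197, 231, 232, 233, 235, 236, 236, 234, 233, 233, 233, 234, 235, 236, 236, 234, 216, 174, 147, 134, 128, 126, 126, 124, 109, 93, 117, 134, 114, 87, 85, 107, 138, 126, 89, 85, 101, 135, 130, 102, 133, 159, 161, 161, 161, 162, 162, 161, 162, 162]
[[2.6, -105.0, 32.0], [2.5, 0.8, 32.0], [26.0, -107.8, 32.0], [25.9, 0.9, 32.0], [12.8, -27.3, 32.0], [12.7, 30.5, 32.0], [12.9, -132.0, 32.0], [12.8, -77.3, 32.0]]
the job is handed in; nothing more can be done
the job is handed in; nothing more can be done
```

The bench light is in the empty bay, lens up, tail against the foot stop and switched off. I released it, withdrew the arm clear of it, and handed the job in at about 33 s on the robot clock. No verdict was reported.

**What I did:** I gripped the light across its sides, carried it to the dock, and lowered it onto the deck with force checks. I slid it down until the stop resisted, at about 10 N. With the fingers shut I then pushed the switch towards the tail until the force rose sharply at the end of its travel. The light was against the stop throughout.

**Last checks:**
- **Against the spare:** In the final wrist view the tail edge and switch of our light lie on the same pixel rows as the spare's, so it reads as fully home and fully off. The dock's green lights showed in earlier views too, so they don't prove it is charging.
- **Sideways fit:** The light sits about 1–1.5 mm off the bay's middle line.
- **One disagreement:** My estimate of the stop's position was about 2.5 mm too far down the slope. Both lights' tails measure the same offset, and the contact point agrees with it, so I take it as a measuring error rather than a gap.
- **Not measured:** I did not measure the spare or the other bench items for movement. The spare looked unmoved, I noticed no contact with anything else, and wrist forces stayed low.

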